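# Shut the plungers of the water block in order

### The job

Shut off the aluminium water block by tapping its three push-in plungers down with a fingertip, lightly and one at a time: first the slim plain pin, then the one with the wide flat mushroom head, then the one with the ball head. Push each well past halfway down, without ramming it hard against its stop, and go to the next only when it is down. Do not touch the hexagon-headed drain plug, do not grip or lift anything, and leave the loose parts round the block where they are.

Things in the scene. Friction and masses are not known exactly. Their poses are not given: they have to be found in the camera images.
- water_block: Aluminium block with four sockets, 130x130x40 mm, fixed on the bench; brass port fittings 12 mm long stick out of its two x sides. Origin: centre of its underside, z up. Each of its four sockets, at x, y = +-35 mm from its centre (70 mm apart), holds one of the four fittings below; which fitting is in which socket differs.
- pin_valve: Fitting with a brass hexagon collar, 30 mm across and 10 mm high, fixed in a socket; out of it stands a plunger: slim plain round steel pin, 12 mm across, flat on top, standing 38 mm above the block when it is fully out. Origin: on the plunger's axis at the block's top face, 40 mm above the bench; z up.
- pin_stem_top (a point): Centre of the top of the pin plunger; it goes down with the plunger. The head rides on the plunger on a short stiff spring (2.5 N/mm, at most 5 mm): it sinks about 1 mm more than the plunger while being pushed and comes back by that when let go. 38 mm above the block's top (78, 76 and 93 mm above the bench for pin, mushroom and ball) when fully out.
- pin_stem (a joint): How far this plunger is pushed down, in m: 0 fully out, 0.012 against its hard stop. It slides stiffly (about 3 N) and stays where it is left. A push of under 10 N moves it; over 20 N is too hard for it. It starts 0 to 2 mm down.
- mushroom_valve: Fitting with a brass hexagon collar, 30 mm across and 10 mm high, fixed in a socket; out of it stands a plunger: steel stem with a wide flat round head, 36 mm across and 8 mm thick, standing 36 mm above the block when it is fully out. Origin: on the plunger's axis at the block's top face, 40 mm above the bench; z up.
- mushroom_stem_top (a point): Centre of the top of the mushroom plunger; it goes down with the plunger. The head rides on the plunger on a short stiff spring (2.5 N/mm, at most 5 mm): it sinks about 1 mm more than the plunger while being pushed and comes back by that when let go. 36 mm above the block's top (78, 76 and 93 mm above the bench for pin, mushroom and ball) when fully out.
- mushroom_stem (a joint): How far this plunger is pushed down, in m: 0 fully out, 0.012 against its hard stop. It slides stiffly (about 3 N) and stays where it is left. A push of under 10 N moves it; over 20 N is too hard for it. It starts 0 to 2 mm down.
- ball_valve: Fitting with a brass hexagon collar, 30 mm across and 10 mm high, fixed in a socket; out of it stands a plunger: steel stem that ends in a ball 26 mm across, standing 53 mm above the block when it is fully out. Origin: on the plunger's axis at the block's top face, 40 mm above the bench; z up.
- ball_stem_top (a point): Centre of the top of the ball plunger; it goes down with the plunger. The head rides on the plunger on a short stiff spring (2.5 N/mm, at most 5 mm): it sinks about 1 mm more than the plunger while being pushed and comes back by that when let go. 53 mm above the block's top (78, 76 and 93 mm above the bench for pin, mushroom and ball) when fully out.
- ball_stem (a joint): How far this plunger is pushed down, in m: 0 fully out, 0.012 against its hard stop. It slides stiffly (about 3 N) and stays where it is left. A push of under 10 N moves it; over 20 N is too hard for it. It starts 0 to 2 mm down.
- drain_plug: Fixed drain plug in the fourth socket: the same brass collar with a solid steel hexagon head 21 mm across on it, top 26 mm above the block. It does not move and is not to be touched. Origin: on its axis at the block's top face.
- brew_ring: loose grey brew ring casting, round with two lugs, 85x92x46 mm, standing near the block; not to be disturbed. Origin: centre of its underside.
- valve_flange: loose grey cast flange with a hexagon pillar, 89x88x60 mm, standing near the block; not to be disturbed. Origin: centre of its underside.
- big_nut: loose tall brass nut, 22x25x24 mm, standing near the block; not to be disturbed. Origin: centre of its underside.
- elbow: loose brass elbow fitting, 39x40x18 mm, standing near the block; not to be disturbed. Origin: centre of its underside.
- spare_knob: loose black round knob, 44 mm across, 39 mm high, standing near the block; not to be disturbed. Origin: centre of its underside.
- small_nut: loose low brass nut, 19x22x12 mm, standing near the block; not to be disturbed. Origin: centre of its underside.

How it is judged:
On the way, in this order (a step that is already met when the one before it is completed fails the run):
1. the slim pin plunger is pushed more than 6 mm down (value of joint pin_stem above 0.006 m), for 0.2 s.
2. the wide mushroom head plunger is pushed more than 6 mm down (value of joint mushroom_stem above 0.006 m), for 0.2 s.
3. the ball head plunger is pushed more than 6 mm down (value of joint ball_stem above 0.006 m), for 0.2 s.
At the end, for the whole second after the job is handed in: All three plungers stay more than 6 mm down (of 12 mm), and the loose parts are at rest within 12 mm of where they stood (value of joint each of pin_stem, mushroom_stem, ball_stem above 0.006 m and distance of each of brew_ring, valve_flange, big_nut, elbow, spare_knob, small_nut from where it was at the start of the episode below 0.012 m and linear speed of each of brew_ring, valve_flange, big_nut, elbow, spare_knob, small_nut below 0.02 m/s); the robot touches nothing.
It fails at once if a plunger is pushed out of turn (more than 3.5 mm down before those ahead of it in the order are down) ((value of joint mushroom_stem above 0.0035 m and value of joint pin_stem below 0.006 m) or (value of joint ball_stem above 0.0035 m and value of joint pin_stem below 0.006 m) or (value of joint ball_stem above 0.0035 m and value of joint mushroom_stem below 0.006 m)).
It fails at once if a plunger or its fitting is pressed or squeezed with more than 20 N (contact force between any of the arm, the fingers and pin_valve above 20 N or contact force between any of the arm, the fingers and mushroom_valve above 20 N or contact force between any of the arm, the fingers and ball_valve above 20 N).
It fails at once if the drain plug is touched (contact force between any of the arm, the fingers and drain_plug above 0.5 N).
It fails at once if a loose part is gripped or pressed with more than 5 N (contact force between the fingers and brew_ring above 5 N or contact force between the fingers and valve_flange above 5 N or contact force between the fingers and big_nut above 5 N or contact force between the fingers and elbow above 5 N or contact force between the fingers and spare_knob above 5 N or contact force between the fingers and small_nut above 5 N).
It fails at once if a loose part is shifted or lifted by more than 12 mm (distance of any of brew_ring, valve_flange, big_nut, elbow, spare_knob, small_nut from where it was at the start of the episode above 0.012 m).
It also fails if it takes over 46 s, if anything falls off the work surface, if the arm or the gripper's body presses on something with over 40 N, if the wrist force passes 120 N, or if a joint passes its speed limit or range.

### The arm

A 6-joint arm with a two-finger parallel gripper is mounted at the origin on the work surface; the furniture and walls round the work are solid. World frame = base frame: x ahead of the robot, y to its left, z up, the work surface at z = 0. Lengths are in m, angles in rad, forces in N, time in s.
With the tool pointing down it reaches from about 0.35 to 0.975 m from the base axis. Payload 4.9 kg.
Tool frame: the origin (TCP) lies at the very end of the fingers, on their centre line; the grasp point (between the pads) lies 19 mm behind it (ctrl.grasp_offset is the distance from the TCP to the grasp point, in m); z points along the fingers, y is the line along which they close (so a half turn about z gives the same grasp; the last joint's range is limited). The gripper opens to 85 mm and grips with 20 to 120 N. Pads are 22 mm wide; open, the fingers measure 114 mm over their backs; the gripper's body (76 mm by 85 mm) begins 54 mm behind the grasp point. The pads swing forward as they close: fully open they stand 13 mm farther back than shut.
Start: joints at [-1.243, 0.053, 1.613, -0, 1.476, -0.119], TCP at [0.27, -0.564, 0.231] pointing down, gripper open.
Joint ranges: [-3.01, 3.01], [-1.01, 2.22], [0.06, 2.58], [-1.02, 4.17], [0.09, 2.62], [-3.14, 3.14]. Speed limits (rad/s): [2.57, 2.57, 3.14, 3.14, 3.14, 3.14].

### API

Orientations are given as a rotation vector (axis times angle).
In Python, from station import ctrl, optics gives the robot as it stands.
- The arm moves only by the shell command python3 -m handwheel 'ROWS' [OPENING] [FORCE]. ROWS is JSON, a list of rows, each an object of numbers: "tx", "ty", "tz": the shift along the tool's x, y, z in mm; "roll": the turn about the tool's z in rad. A call has 1 to 12 rows; each row shifts and turns the commanded pose from where the row before left it, along the tool's axes as they then stand; what a row does not reach is not made up. A row lasts 1/12 s, in which the tool goes at most 41.7 mm and 7.16 degrees, less where a joint would pass 70% of its speed; a pose out of reach is approached as far as the arm can. A call with a gripper value outside its range is refused whole. OPENING is the finger opening in mm, from 0 to 85.4, set as the call begins (- or left out, the last holds). The fingers move at their own pace and stop on an object; FORCE is the grip in N (left out, the last holds). Time passes only in rows, so rows that do not move let the fingers close. It gives the time, the measured TCP pose, the force, the opening and the grip force at its end, in the units of the state.
- ctrl.get_obs(): the state, without advancing time (a new reading comes with each control period).
- optics.get_image(name): name is "side" or "top"; returns (picture, depth): 420x560x3 uint8, red, green, blue; 420x560 float32, m along the optical axis (not along the pixel's ray), 0 where there is no reading.
- optics.camera_params(name): a dict with "mtx" (3x3 intrinsics, pixels), "extrinsics" (4x4, takes a point from camera to world coordinates). Camera axes: x right, y down, z forward; pixel columns grow to the right and rows downward; lengths in m; the calibration is good to about 2 mm. A picture is of the moment at which its call begins. camera_params takes no time and is no camera call.
- ctrl.finish_job(): hands the job in; it is judged then, once.
The state is a dict: "t": time; "q": joint angles; "dq": joint speeds; "effort": joint torques, N m; "tool_pos": TCP position; "tool_rot": TCP orientation; "contact_force": force on the tool from outside, world axes, zero at the start; "wrist_torque": the same for the moment, N m; "opening": finger opening in m; "grip_force": force on a finger pad.
Only numpy, scipy, OpenCV 4.12 (cv2) and the standard library are available. Lean on these libraries where they do the work, as an engineer would, in place of code of your own. Each camera call takes 0.05 s, during which the arm holds its last target. There are 200 camera calls.

## Working session

There is one attempt and no reset: what is moved stays moved. The work goes in short steps, Python scripts to look and compute and a shell command to move; the robot and the scene stay as the last step left them, time stands still between calls to the robot, and variables do not carry over. Pictures are saved under pics/ and viewed, at most 10 in all, crops included, and the job is handed in when it is done.

```bash
mkdir -p pics; python3 - <<'E'
from station import ctrl, optics
import cv2,numpy as np
for n in("top","side"):
    im,d=optics.get_image(n); np.savez(f"{n}0.npz",im=im,d=d)
    cv2.imwrite(f"pics/{n}0.png",im[:,:,::-1]); p=optics.camera_params(n); print(n,np.round(p["mtx"],1).tolist(),np.round(p["extrinsics"],3).tolist(),(d>0).mean())
o=ctrl.get_obs(); print(o)
E
```

```text
top [[508.8, 0.0, 278.8], [0.0, 508.8, 201.2], [0.0, 0.0, 1.0]] [[0.023, -0.993, 0.113, 0.46], [-0.999, -0.02, 0.028, 0.109], [-0.026, -0.113, -0.993, 1.006], [0.0, 0.0, 0.0, 1.0]] 0.9959481292517007
side [[461.8, 0.0, 270.8], [0.0, 461.8, 205.0], [0.0, 0.0, 1.0]] [[0.984, -0.131, 0.123, 0.431], [-0.179, -0.651, 0.738, -0.512], [-0.016, -0.748, -0.664, 0.661], [0.0, 0.0, 0.0, 1.0]] 0.9956845238095238
{'t': 0.1, 'q': array([-1.24297821e+00,  5.33145121e-02,  1.61416668e+00,  9.09574223e-06,
        1.47598867e+00, -1.19017494e-01]), 'dq': array([-9.50583815e-05, -2.24071929e-03, -2.84073245e-03, -3.65442609e-04,
       -9.72979498e-04,  3.96453913e-04]), 'effort': array([ 3.27638854e-04, -3.94906318e+01, -3.71361566e+01, -9.63664024e-05,
        3.87167704e-03, -5.36459751e-06]), 'tool_pos': array([ 0.26988103, -0.56310212,  0.23016531]), 'tool_rot': array([-3.06168993e+00, -6.95647910e-01,  2.92968784e-04]), 'contact_force': array([-0.5301363 ,  0.11966843,  0.7440373 ]), 'wrist_torque': array([-0.00424112,  0.03048989, -0.00694915]), 'grip_force': 0.0, 'opening': 0.08557218228777529}
```

View pics/top0.png

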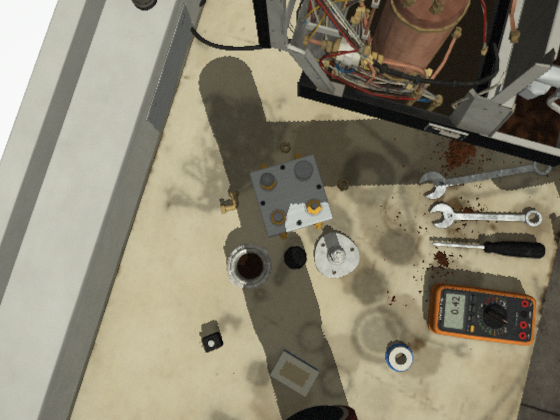

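View pics/side0.png

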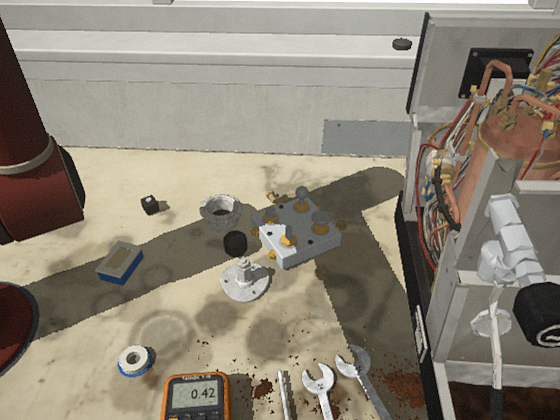

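The top view shows the block at about (290,195). Its fittings are at about (268,181), (303,170), (279,217) and (314,207). The side view has the block at about (300,232). I'll enlarge both and measure heights.

```bash
cat > h.py <<'E'
import numpy as np,cv2
from station import optics
def cloud(n,d):
    p=optics.camera_params(n);K=p["mtx"];T=p["extrinsics"]
    v,u=np.mgrid[:d.shape[0],:d.shape[1]]
    c=np.dstack([(u-K[0,2])/K[0,0]*d,(v-K[1,2])/K[1,1]*d,d])
    return c@T[:3,:3].T+T[:3,3]
E
python3 - <<'E'
from h import *
out=[]
for n,(a,b,c,e) in dict(top=(130,290,215,375),side=(170,310,190,350)).items():
    z=np.load(n+"0.npz");P=cloud(n,z["d"]);im=z["im"][:,:,::-1]
    np.save(n+"P.npy",P)
    k=cv2.resize(im[a:b,c:e],(390,390*(b-a)//(e-c)),interpolation=cv2.INTER_CUBIC)
    k=cv2.convertScaleAbs(k,alpha=1.4,beta=20); out.append(cv2.copyMakeBorder(k,0,400-k.shape[0],0,5,cv2.BORDER_CONSTANT))
    Z=P[...,2]; print(n,"bench",np.median(Z[250:260,320:330]) if n=='top' else 0)
    # blobs above block top
    reg=np.zeros(Z.shape,bool);reg[(145 if n=='top' else 175):(240 if n=='top' else 275),(240 if n=='top' else 250):345]=1
    m=((Z>.052)&(Z<.12)&reg).astype(np.uint8)
    N,L,S,C=cv2.connectedComponentsWithStats(m)
    for i in range(1,N):
        if S[i,4]<8: continue
        q=P[L==i]; zm=np.percentile(q[:,2],90); t=q[q[:,2]>zm-.006]
        print(n,"px",C[i].round(),S[i,4],"ztop",zm.round(4),"xy",t[:,:2].mean(0).round(4),"ext",np.ptp(t[:,:2],axis=0).round(3))
    m=((Z>.034)&(Z<.046)&reg).astype(np.uint8)
    ys,xs=np.nonzero(m)
    r=cv2.minAreaRect(P[m>0][:,:2].astype(np.float32)*1000); print("block",r,np.median(Z[m>0]))
cv2.imwrite("pics/c.png",np.hstack(out))
E
```

```text
top bench 0.007445681026154782
top px [303. 170.] 286 ztop 0.0759 xy [0.6259 0.0917] ext [0.034 0.034]
top px [267. 180.] 156 ztop 0.0917 xy [0.605  0.1584] ext [0.021 0.02 ]
top px [314. 206.] 42 ztop 0.0793 xy [0.5596 0.0705] ext [0.011 0.011]
top px [277. 217.] 92 ztop 0.0675 xy [0.5384 0.1371] ext [0.017 0.017]
block ((582.7164306640625, 114.42308044433594), (130.34559631347656, 130.2163848876953), 17.65834617614746) 0.0397059143309102
side bench 0
side px [301. 194.] 164 ztop 0.0912 xy [0.6022 0.1533] ext [0.021 0.02 ]
side px [270. 212.] 102 ztop 0.0668 xy [0.536  0.1335] ext [0.019 0.02 ]
side px [320. 218.] 230 ztop 0.0757 xy [0.6233 0.0877] ext [0.034 0.035]
side px [288. 232.] 88 ztop 0.0779 xy [0.5577 0.0676] ext [0.011 0.011]
block ((551.0393676757812, 102.78535461425781), (193.0853271484375, 131.4022979736328), 18.311290740966797) 0.04013904495838405
```

View pics/c.png

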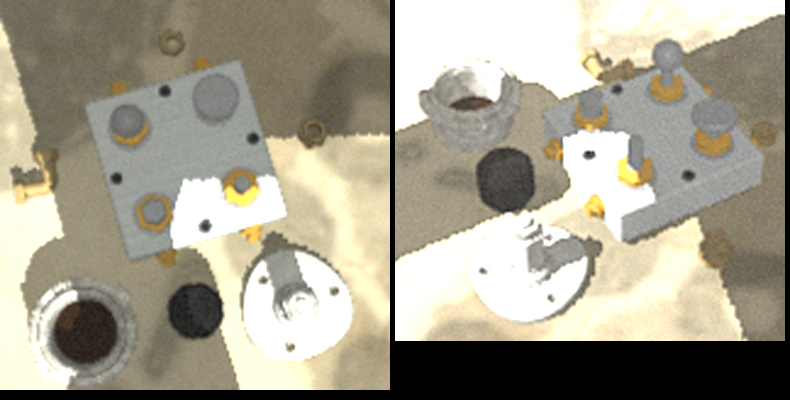

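The four fittings are clear, and the two views agree to about 4 mm with 70 mm spacing:
- **Pin:** (314,206) in the top view, 78 mm high.
- **Mushroom:** (303,170), 76 mm high.
- **Ball:** (267,180), 92 mm high.
- **Drain plug:** (277,217), 67 mm high.

I'll average the two views.

```bash
cat > w.py <<'E'
from station import ctrl
from scipy.spatial.transform import Rotation as R
import numpy as np
T=dict(pin=(.5587,.0690,.078),mush=(.6246,.0897,.076),ball=(.6036,.1558,.092))
o=ctrl.get_obs();M=R.from_rotvec(o["tool_rot"]).as_matrix()
print(o["t"],o["tool_pos"].round(4),o["contact_force"].round(1),o["opening"].round(4));print(M.round(3).tolist())
for k,p in T.items(): print(k,(M.T@(np.array(p)-o["tool_pos"])*1000).round(1))
E
python3 -m handwheel '[{"tz":0},{"tz":0},{"tz":0},{"tz":0},{"tz":0},{"tz":0}]' 0; python3 w.py
```

```text
$[0]: bad value
Traceback (most recent call last):
  File "w.py", line 6, in <module>
    print(o["t"],o["tool_pos"].round(4),o["contact_force"].round(1),o["opening"].round(4));print(M.round(3).tolist())
                                                                    ^^^^^^^^^^^^^^^^^^
AttributeError: 'float' object has no attribute 'round'
```

```bash
sed -i 's/o\["opening"\].round(4)/round(o["opening"],4)/' w.py
python3 -m handwheel '[{"tx":0,"ty":0,"tz":0,"roll":0},{"tx":0,"ty":0,"tz":0,"roll":0},{"tx":0,"ty":0,"tz":0,"roll":0},{"tx":0,"ty":0,"tz":0,"roll":0},{"tx":0,"ty":0,"tz":0,"roll":0},{"tx":0,"ty":0,"tz":0,"roll":0}]' 0; python3 w.py
```

```text
t: 0.6
tool_pos: [0.27, -0.5636, 0.2313]
tool_rot: [3.064, 0.696, -0.0]
contact_force: [0.4, -0.7, -0.7]
opening: 0.0125
grip_force: 0.0
0.6 [ 0.27   -0.5636  0.2313] [ 0.4 -0.7 -0.7] 0.0125
[[0.902, 0.432, -0.0], [0.432, -0.902, -0.0], [-0.0, 0.0, -1.0]]
pin [ 533.7 -445.8  153.3]
mush [ 602.  -436.   155.3]
ball [ 611.7 -504.7  139.3]
```

```bash
python3 -m handwheel '[{"tx":10,"ty":-8,"tz":0},{"tx":22,"ty":-18,"tz":0},{"tx":22,"ty":-18,"tz":0},{"tx":22,"ty":-18,"tz":0},{"tx":22,"ty":-18,"tz":0},{"tx":22,"ty":-18,"tz":0},{"tx":22,"ty":-18,"tz":0},{"tx":22,"ty":-18,"tz":0},{"tx":22,"ty":-18,"tz":0},{"tx":22,"ty":-18,"tz":0},{"tx":22,"ty":-18,"tz":0},{"tx":10,"ty":-8,"tz":0}]'; python3 w.py
```

```text
0.6 [ 0.27   -0.5636  0.2313] [ 0.4 -0.7 -0.7] 0.0125
[[0.902, 0.432, -0.0], [0.432, -0.902, -0.0], [-0.0, 0.0, -1.0]]
pin [ 533.7 -445.8  153.3]
mush [ 602.  -436.   155.3]
ball [ 611.7 -504.7  139.3]$[0]: bad value
```

```bash
python3 -m handwheel '[{"tx":10,"ty":-8,"tz":0,"roll":0},{"tx":22,"ty":-18,"tz":0,"roll":0},{"tx":22,"ty":-18,"tz":0,"roll":0},{"tx":22,"ty":-18,"tz":0,"roll":0},{"tx":22,"ty":-18,"tz":0,"roll":0},{"tx":22,"ty":-18,"tz":0,"roll":0},{"tx":22,"ty":-18,"tz":0,"roll":0},{"tx":22,"ty":-18,"tz":0,"roll":0},{"tx":22,"ty":-18,"tz":0,"roll":0},{"tx":22,"ty":-18,"tz":0,"roll":0},{"tx":22,"ty":-18,"tz":0,"roll":0},{"tx":10,"ty":-8,"tz":0,"roll":0}]'; python3 w.py
```

```text
t: 1.6
tool_pos: [0.4027, -0.2799, 0.2314]
tool_rot: [-3.062, -0.7, -0.001]
contact_force: [0.8, 0.0, -0.6]
opening: -0.0001
grip_force: 0.0
1.6 [ 0.4027 -0.2799  0.2314] [ 0.8  0.  -0.6] -0.0001
[[0.901, 0.435, 0.001], [0.435, -0.901, 0.001], [0.001, -0.0, -1.0]]
pin [ 292.  -246.4  153.8]
mush [ 360.3 -236.4  155.9]
ball [ 370.2 -305.1  139.9]
```

```bash
python3 -m handwheel '[{"tx":10,"ty":-8,"tz":0,"roll":0},{"tx":26,"ty":-22,"tz":0,"roll":0},{"tx":28,"ty":-24,"tz":0,"roll":0},{"tx":28,"ty":-24,"tz":0,"roll":0},{"tx":28,"ty":-24,"tz":0,"roll":0},{"tx":28,"ty":-24,"tz":0,"roll":0},{"tx":28,"ty":-24,"tz":0,"roll":0},{"tx":28,"ty":-24,"tz":0,"roll":0},{"tx":28,"ty":-24,"tz":20,"roll":0},{"tx":28,"ty":-24,"tz":30,"roll":0},{"tx":24,"ty":-20,"tz":30,"roll":0},{"tx":8,"ty":-4,"tz":30,"roll":0}]'
python3 -m handwheel '[{"tx":0,"ty":0,"tz":10,"roll":0},{"tx":0,"ty":0,"tz":0,"roll":0},{"tx":0,"ty":0,"tz":0,"roll":0}]'; python3 w.py
python3 - <<'E'
from h import *
out=[]
for n,(a,b,c,e) in dict(top=(130,290,215,375),side=(130,290,210,370)).items():
    im,d=optics.get_image(n)
    k=cv2.resize(im[a:b,c:e,::-1],(390,390),interpolation=cv2.INTER_CUBIC);out.append(k)
cv2.imwrite("pics/d.png",np.hstack(out))
E
```

```text
t: 2.6
tool_pos: [0.5577, 0.0631, 0.1262]
tool_rot: [-3.062, -0.701, -0.005]
contact_force: [0.5, 0.9, 0.3]
opening: -0.0001
grip_force: 0.0
t: 2.85
tool_pos: [0.5561, 0.0588, 0.1165]
tool_rot: [3.064, 0.695, -0.001]
contact_force: [0.5, 0.6, 1.2]
opening: -0.0001
grip_force: 0.0
2.85 [0.5561 0.0588 0.1165] [0.5 0.6 1.2] -0.0001
[[0.902, 0.432, -0.001], [0.432, -0.902, -0.0], [-0.001, -0.0, -1.0]]
pin [ 6.8 -8.  38.5]
mush [75.2  1.7 40.4]
ball [ 84.8 -67.   24.4]
```

View pics/d.png

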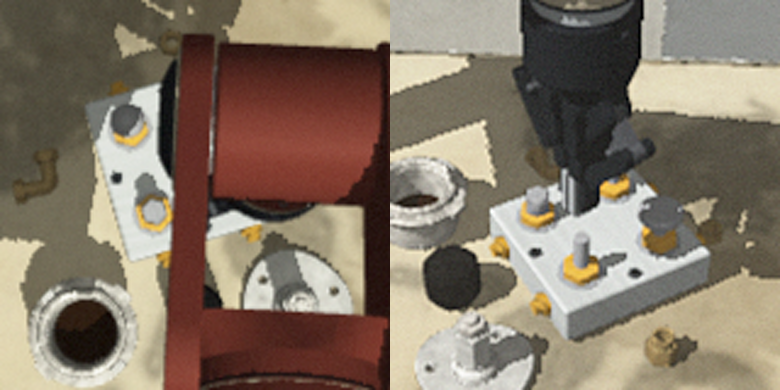

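The right panel (side view) shows the closed fingertips above the block at about (182,215) in crop pixels, and the pin at (191,240). I'll move over the pin and check the side-camera offset against the known TCP.

```bash
python3 -m handwheel '[{"tx":3,"ty":-4,"tz":5,"roll":0},{"tx":4,"ty":-4,"tz":10,"roll":0},{"tx":0,"ty":0,"tz":8,"roll":0},{"tx":0,"ty":0,"tz":0,"roll":0},{"tx":0,"ty":0,"tz":0,"roll":0}]'; python3 w.py
python3 - <<'E'
from h import *
from station import ctrl
t=ctrl.get_obs()["tool_pos"]
n="side";im,d=optics.get_image(n);P=cloud(n,d)
p=optics.camera_params(n);K=p["mtx"];E=np.linalg.inv(p["extrinsics"])
pr=lambda x:(lambda c:(K@c/c[2])[:2])((E@np.r_[x,1])[:3])
print("tcp px",pr(t),"pin px",pr([.5577,.0676,.0779]))
q=P[(abs(P[...,0]-t[0])<.04)&(abs(P[...,1]-t[1])<.04)&(P[...,2]>t[2]-.006)&(P[...,2]<t[2]+.02)]
for lo in range(-6,20,3):
    s=q[(q[:,2]-t[2]>lo/1e3)&(q[:,2]-t[2]<(lo+3)/1e3)]
    if len(s): print(lo,len(s),s[:,:2].min(0).round(4),s[:,:2].max(0).round(4))
a,c=int(pr(t)[1])-40,int(pr(t)[0])-40
k=cv2.resize(im[a:a+80,c:c+80,::-1],(560,560),interpolation=cv2.INTER_CUBIC)
cv2.circle(k,tuple(int(v) for v in (pr(t)-[c,a]+.5)*7),4,(0,0,255),-1);cv2.imwrite("pics/e.png",k)
E
```

```text
t: 3.37
tool_pos: [0.5584, 0.0696, 0.0921]
tool_rot: [-3.063, -0.696, 0.003]
contact_force: [-0.4, -0.1, -0.4]
opening: 0.0
grip_force: 0.0
3.3667 [0.5584 0.0696 0.0921] [-0.4 -0.1 -0.4] 0.0
[[0.902, 0.432, -0.002], [0.432, -0.902, -0.0], [-0.002, -0.001, -1.0]]
pin [ 0.   0.7 14.1]
mush [68.4 10.5 15.9]
ball [ 78.  -58.2  -0. ]
tcp px [288.09791228 221.66060372] pin px [287.86818781 228.18985506]
0 3 [0.5491 0.0599] [0.5528 0.061 ]
3 7 [0.5436 0.0595] [0.5528 0.069 ]
6 12 [0.5451 0.0566] [0.5632 0.0674]
9 17 [0.5431 0.0545] [0.5652 0.0694]
12 24 [0.5432 0.0554] [0.5668 0.0777]
15 19 [0.5438 0.0552] [0.5666 0.0788]
18 14 [0.5438 0.056 ] [0.5671 0.0803]
```

View pics/e.png

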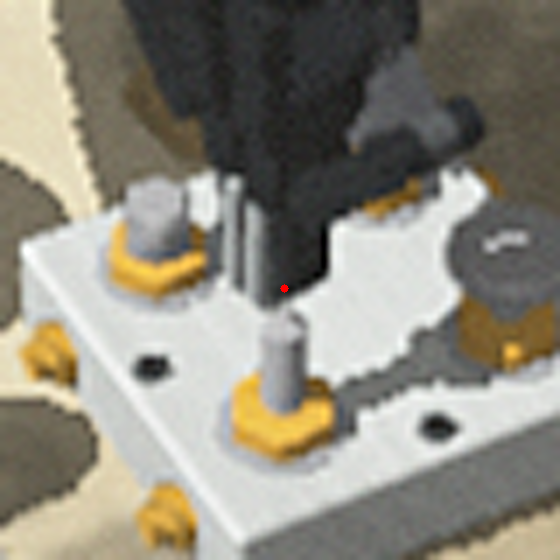

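The tip sits squarely above the pin, with the projected TCP (red dot) and the visible tip within 1–2 px. I'll go down slowly.

```bash
python3 -m handwheel '[{"tx":0,"ty":1,"tz":3,"roll":0},{"tx":0,"ty":0,"tz":3,"roll":0},{"tx":0,"ty":0,"tz":2,"roll":0},{"tx":0,"ty":0,"tz":1,"roll":0},{"tx":0,"ty":0,"tz":1,"roll":0},{"tx":0,"ty":0,"tz":1,"roll":0},{"tx":0,"ty":0,"tz":1,"roll":0},{"tx":0,"ty":0,"tz":1,"roll":0},{"tx":0,"ty":0,"tz":1,"roll":0},{"tx":0,"ty":0,"tz":1,"roll":0}]'; python3 -m handwheel '[{"tx":0,"ty":0,"tz":1,"roll":0},{"tx":0,"ty":0,"tz":1,"roll":0}]'
```

```text
t: 4.25
tool_pos: [0.5597, 0.0687, 0.0782]
tool_rot: [3.063, 0.696, 0.0]
contact_force: [-0.2, 0.9, -0.4]
opening: 0.0001
grip_force: 0.0
t: 4.42
tool_pos: [0.5598, 0.0687, 0.0765]
tool_rot: [3.064, 0.696, 0.0]
contact_force: [-1.6, -0.1, 3.0]
opening: 0.0001
grip_force: 1.3
```

```bash
python3 -m handwheel '[{"tx":0,"ty":0,"tz":1,"roll":0},{"tx":0,"ty":0,"tz":1,"roll":0},{"tx":0,"ty":0,"tz":1,"roll":0},{"tx":0,"ty":0,"tz":1,"roll":0}]'; python3 -m handwheel '[{"tx":0,"ty":0,"tz":1,"roll":0},{"tx":0,"ty":0,"tz":1,"roll":0},{"tx":0,"ty":0,"tz":1,"roll":0},{"tx":0,"ty":0,"tz":1,"roll":0},{"tx":0,"ty":0,"tz":0,"roll":0}]'
```

```text
t: 4.75
tool_pos: [0.5598, 0.0687, 0.0724]
tool_rot: [3.063, 0.696, 0.0]
contact_force: [-0.5, 0.2, 1.8]
opening: 0.0001
grip_force: 1.4
t: 5.17
tool_pos: [0.5598, 0.0687, 0.0681]
tool_rot: [3.064, 0.696, 0.0]
contact_force: [-0.9, -1.1, 2.2]
opening: 0.0004
grip_force: 1.2
```

```bash
python3 -m handwheel '[{"tx":0,"ty":0,"tz":0,"roll":0},{"tx":0,"ty":0,"tz":-3,"roll":0},{"tx":0,"ty":0,"tz":-12,"roll":0},{"tx":0,"ty":0,"tz":-15,"roll":0},{"tx":5,"ty":0,"tz":-10,"roll":0},{"tx":14,"ty":2,"tz":0,"roll":0},{"tx":16,"ty":3,"tz":0,"roll":0},{"tx":16,"ty":3,"tz":0,"roll":0},{"tx":12,"ty":1,"tz":0,"roll":0},{"tx":4,"ty":0,"tz":5,"roll":0},{"tx":0,"ty":0,"tz":8,"roll":0},{"tx":0,"ty":0,"tz":5,"roll":0}]'; python3 w.py
python3 - <<'E'
from h import *
im,d=optics.get_image("side");P=cloud("side",d);Z=P[...,2]
for nm,c in dict(pin=(.5577,.0676),plug=(.536,.1335),ball=(.6022,.1533),mush=(.6233,.0877)).items():
    q=Z[(np.hypot(P[...,0]-c[0],P[...,1]-c[1])<.008)&(Z<.098)]; q=q[q>.05]
    print(nm,len(q),np.percentile(q,[50,80,90,97]).round(4) if len(q) else 0)
E
```

```text
t: 6.17
tool_pos: [0.6233, 0.0896, 0.0891]
tool_rot: [-3.063, -0.696, 0.002]
contact_force: [-1.4, -0.4, -0.1]
opening: 0.0002
grip_force: 0.0
6.1667 [0.6233 0.0896 0.0891] [-1.4 -0.4 -0.1] 0.0002
[[0.902, 0.432, -0.002], [0.432, -0.902, -0.0], [-0.001, -0.001, -1.0]]
pin [-67.1  -9.4  11.2]
mush [ 1.2  0.5 13.1]
ball [ 10.9 -68.2  -2.9]
pin 74 [0.0642 0.0687 0.0696 0.0703]
plug 77 [0.0641 0.0663 0.0666 0.0671]
ball 109 [0.0847 0.0905 0.0918 0.0925]
mush 62 [0.074  0.0752 0.0755 0.0784]
```

The pin top now reads about 70 mm, so it is about 8 mm down. Mushroom next.

```bash
python3 -m handwheel '[{"tx":1,"ty":0,"tz":3,"roll":0},{"tx":0,"ty":0,"tz":3,"roll":0},{"tx":0,"ty":0,"tz":2,"roll":0},{"tx":0,"ty":0,"tz":1,"roll":0},{"tx":0,"ty":0,"tz":1,"roll":0},{"tx":0,"ty":0,"tz":1,"roll":0},{"tx":0,"ty":0,"tz":1,"roll":0},{"tx":0,"ty":0,"tz":1,"roll":0},{"tx":0,"ty":0,"tz":1,"roll":0},{"tx":0,"ty":0,"tz":1,"roll":0}]'; python3 -m handwheel '[{"tx":0,"ty":0,"tz":1,"roll":0},{"tx":0,"ty":0,"tz":1,"roll":0},{"tx":0,"ty":0,"tz":1,"roll":0}]'
```

```text
t: 7.05
tool_pos: [0.625, 0.09, 0.0753]
tool_rot: [3.064, 0.696, 0.0]
contact_force: [0.0, -0.0, 0.4]
opening: 0.0002
grip_force: 0.0
t: 7.3
tool_pos: [0.625, 0.09, 0.0727]
tool_rot: [3.063, 0.696, 0.0]
contact_force: [-1.3, -0.2, 2.9]
opening: -0.0
grip_force: 1.4
```

Target about 0.0662, which is about 9 mm down.

```bash
python3 -m handwheel '[{"tx":0,"ty":0,"tz":1,"roll":0},{"tx":0,"ty":0,"tz":1,"roll":0},{"tx":0,"ty":0,"tz":1,"roll":0},{"tx":0,"ty":0,"tz":1,"roll":0},{"tx":0,"ty":0,"tz":1,"roll":0},{"tx":0,"ty":0,"tz":1,"roll":0},{"tx":0,"ty":0,"tz":0.5,"roll":0},{"tx":0,"ty":0,"tz":0,"roll":0},{"tx":0,"ty":0,"tz":0,"roll":0}]'; python3 -m handwheel '[{"tx":0,"ty":0,"tz":-3,"roll":0},{"tx":0,"ty":0,"tz":-12,"roll":0},{"tx":0,"ty":0,"tz":-18,"roll":0},{"tx":0,"ty":0,"tz":-12,"roll":0},{"tx":0,"ty":-6,"tz":-4,"roll":0},{"tx":2,"ty":-14,"tz":0,"roll":0},{"tx":3,"ty":-16,"tz":0,"roll":0},{"tx":3,"ty":-16,"tz":0,"roll":0},{"tx":2,"ty":-13,"tz":0,"roll":0},{"tx":0,"ty":-4,"tz":5,"roll":0},{"tx":0,"ty":0,"tz":3,"roll":0},{"tx":0,"ty":0,"tz":0,"roll":0}]'; python3 w.py
python3 - <<'E'
from h import *
im,d=optics.get_image("side");P=cloud("side",d);Z=P[...,2]
for nm,c in dict(pin=(.5577,.0676),ball=(.6022,.1533),mush=(.6233,.0877)).items():
    q=Z[(np.hypot(P[...,0]-c[0],P[...,1]-c[1])<.008)&(Z<.098)]; q=q[q>.05]
    print(nm,len(q),np.percentile(q,[50,80,90,97]).round(4) if len(q) else 0)
E
```

```text
t: 8.05
tool_pos: [0.625, 0.09, 0.0658]
tool_rot: [3.063, 0.696, 0.0]
contact_force: [-0.1, 0.7, 2.3]
opening: 0.0002
grip_force: 1.1
t: 9.05
tool_pos: [0.603, 0.1566, 0.105]
tool_rot: [3.063, 0.697, -0.004]
contact_force: [0.6, 0.2, 0.5]
opening: 0.0002
grip_force: 0.0
9.05 [0.603  0.1566 0.105 ] [0.6 0.2 0.5] 0.0002
[[0.902, 0.433, -0.003], [0.433, -0.902, -0.001], [-0.003, -0.0, -1.0]]
pin [-77.8  59.8  27.2]
mush [-9.4 69.7 29. ]
ball [ 0.2  1.  13. ]
pin 77 [0.0625 0.0687 0.0693 0.0704]
ball 109 [0.0832 0.0896 0.0911 0.0931]
mush 36 [0.0665 0.0672 0.0675 0.0679]
```

The mushroom is at about 67 mm, roughly 9 mm down. Ball next: its top is at about 92 mm, and the target is 0.0825.

```bash
python3 -m handwheel '[{"tx":0,"ty":1,"tz":3,"roll":0},{"tx":0,"ty":0,"tz":3,"roll":0},{"tx":0,"ty":0,"tz":2,"roll":0},{"tx":0,"ty":0,"tz":1,"roll":0},{"tx":0,"ty":0,"tz":1,"roll":0},{"tx":0,"ty":0,"tz":1,"roll":0},{"tx":0,"ty":0,"tz":1,"roll":0},{"tx":0,"ty":0,"tz":1,"roll":0},{"tx":0,"ty":0,"tz":1,"roll":0},{"tx":0,"ty":0,"tz":1,"roll":0}]'; python3 -m handwheel '[{"tx":0,"ty":0,"tz":1,"roll":0},{"tx":0,"ty":0,"tz":1,"roll":0},{"tx":0,"ty":0,"tz":0,"roll":0}]'
```

```text
t: 9.93
tool_pos: [0.6046, 0.1557, 0.0918]
tool_rot: [-3.063, -0.696, -0.0]
contact_force: [0.4, -0.4, 0.8]
opening: 0.0001
grip_force: 0.6
t: 10.18
tool_pos: [0.6047, 0.1557, 0.0901]
tool_rot: [3.064, 0.696, 0.001]
contact_force: [-0.6, -0.1, 2.2]
opening: 0.0003
grip_force: 1.2
```

```bash
python3 -m handwheel '[{"tx":0,"ty":0,"tz":1,"roll":0},{"tx":0,"ty":0,"tz":1,"roll":0},{"tx":0,"ty":0,"tz":1,"roll":0},{"tx":0,"ty":0,"tz":1,"roll":0},{"tx":0,"ty":0,"tz":1,"roll":0},{"tx":0,"ty":0,"tz":1,"roll":0},{"tx":0,"ty":0,"tz":1,"roll":0},{"tx":0,"ty":0,"tz":0.5,"roll":0},{"tx":0,"ty":0,"tz":0,"roll":0},{"tx":0,"ty":0,"tz":0,"roll":0},{"tx":0,"ty":0,"tz":0,"roll":0}]'; python3 -m handwheel '[{"tx":0,"ty":0,"tz":-3,"roll":0},{"tx":0,"ty":0,"tz":-12,"roll":0},{"tx":0,"ty":0,"tz":-20,"roll":0},{"tx":0,"ty":0,"tz":-25,"roll":0},{"tx":0,"ty":0,"tz":-25,"roll":0},{"tx":0,"ty":0,"tz":-20,"roll":0},{"tx":0,"ty":0,"tz":-10,"roll":0},{"tx":0,"ty":0,"tz":0,"roll":0},{"tx":0,"ty":0,"tz":0,"roll":0},{"tx":0,"ty":0,"tz":0,"roll":0}]'
python3 - <<'E'
from h import *
im,d=optics.get_image("side");P=cloud("side",d);Z=P[...,2]
for nm,c in dict(pin=(.5577,.0676),ball=(.6022,.1533),mush=(.6233,.0877)).items():
    q=Z[(np.hypot(P[...,0]-c[0],P[...,1]-c[1])<.008)&(Z<.098)]; q=q[q>.05]
    print(nm,len(q),np.percentile(q,[50,80,90,97]).round(4) if len(q) else 0)
cv2.imwrite("pics/f.png",im[:,:,::-1])
E
```

```text
t: 11.1
tool_pos: [0.6046, 0.1556, 0.0823]
tool_rot: [-3.064, -0.696, -0.0]
contact_force: [0.2, -0.1, 1.9]
opening: -0.0002
grip_force: 1.1
t: 11.93
tool_pos: [0.6035, 0.1555, 0.1954]
tool_rot: [-3.063, -0.696, 0.005]
contact_force: [-0.6, 0.3, -0.6]
opening: -0.0001
grip_force: 0.0
pin 76 [0.0618 0.0688 0.0698 0.0709]
ball 91 [0.0766 0.0815 0.0826 0.0834]
mush 43 [0.0663 0.067  0.0672 0.0681]
```

View pics/f.png

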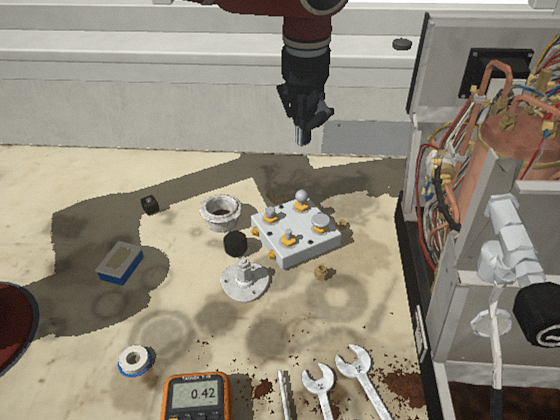

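The arm is clear at (305,130), all three plungers are 8–9 mm down, and the loose parts are where they were. I'll hand it in.

```bash
python3 -c "
from station import ctrl
print(ctrl.finish_job())"
```

```text
the job is handed in; nothing more can be done
None
```

The pin, mushroom and ball plungers were tapped down in that order, each to about 8–9 mm of 12 mm by the camera, with no more than about 3 N read during the pushes and the drain plug and loose parts left alone; the job is handed in, but no verdict came back.

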